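# Park the green tea tin at the back of the sloped rack

## Robot

A 6-joint arm with a two-finger parallel gripper is mounted at the origin on a cart in front of the work surface, level with it; the furniture and walls round the work are solid. World frame = base frame: x ahead of the robot, y to its left, z up, the work surface at z = 0. Lengths are in mm, angles in rad, forces in N, time in s.
With the tool pointing down it reaches from about 350 to 975 mm from the base axis. Payload 7.1 kg.
Tool frame: the origin (TCP) lies at the very end of the fingers, on their centre line; the grasp point (between the pads) lies 19 mm behind it; z points along the fingers, y is the line along which they close (so a half turn about z gives the same grasp; the last joint's range is limited). The gripper opens to 88 mm and grips with 3 to 60 N. Pads are 20 mm wide; open, the fingers measure 115 mm over their backs; the gripper's body (75 mm by 178 mm) begins 61 mm behind the grasp point.
Start: joints at [1.143, 0.423, 1.63, -0, 1.089, -0.019], TCP at [248.41, 573.495, 190.475] pointing down, gripper open.
Joint ranges: [-3, 3], [-0.9, 2.11], [0.09, 2.58], [-1.31, 4.45], [0.11, 2.69], [-2.54, 2.54]. Speed limits (rad/s): [2.39, 2.39, 3.01, 3.14, 3.14, 3.14].

## Interface

Orientations are given as a rotation vector (axis times angle).
In Python, from workcell import * gives the robot as it stands.
- The arm moves only by the tool step_arm, never from a script. Its argument "deltas" is a list of rows, each a list of 3 entries, a list of its own where there are three numbers: the shift along the tool's x, y, z in units of 300 mm (1.0 is 300 mm), then the turn, a rotation vector about the tool's x, y, z in units of 1.5 rad (1.0 is 1.5 rad), then the gripper command: -1 is shut, 1 is fully open, values between are in proportion. In form: [[[dx, dy, dz], [rx, ry, rz], gripper], ...]. A call has 1 to 20 rows; each row is the pose to reach, as a shift and turn from the pose commanded when the call began, along the tool's axes at that moment; what a row does not reach only later rows make up. A row lasts 1/12 s, in which the tool goes at most 41.7 mm and 7.16 degrees, less where a joint would pass 70% of its speed; a pose out of reach is approached as far as the arm can. A call with a number of a shift or a turn outside -1 to 1 is refused whole. A call with a gripper value outside its range is refused whole. The fingers move at their own pace and stop on an object; the grip force is fixed at half the most. Time passes only in rows, so rows that repeat a pose let the fingers close. It gives the time, the measured TCP pose, the force, the opening and the grip force at its end, in the units of the state.
- get_obs(): the state, without advancing time (a new reading comes with each control period).
- get_image(name): name is "side" or "top" or "wrist"; returns a dict with "pixels" (384x512x3 uint8, red, green, blue), "fx", "fy", "cx", "cy" (pixels), "T" (4x4, takes a point from camera to world coordinates). Camera axes: x right, y down, z forward; pixel columns grow to the right and rows downward; lengths in mm; the calibration is good to about 2 mm. A picture is of the moment at which its call begins. There is no depth.
- close_job(): hands the job in; it is judged then, once.
The state is a dict: "t": time; "qpos": joint angles; "qvel": joint speeds; "joint_torque": joint torques, N m; "ee_pos": TCP position; "orientation": TCP orientation; "ft_force": force on the tool from outside, world axes, zero at the start; "moment": the same for the moment, N m; "width": finger opening in mm; "grasp_force": force on a finger pad.
Only numpy, scipy, OpenCV 4.12 (cv2) and the standard library are available. Lean on these libraries where they do the work, as an engineer would, in place of code of your own. Each camera call takes 0.05 s, during which the arm holds its last target. There are 200 camera calls.

## Task

Two round tea tins lie at the low front end of the sloped rack, each in its own gutter. With the fingertips, gently push the green tin up its gutter and over the crest, so that it drops into the hollow against the back stop and does not roll back. Do not grip or lift it, leave the red tin at the front and the mug and sugar pot where they stand, and finish with the hand clear of everything.

Things in the scene. Friction and masses are not known exactly. Their poses are not given: they have to be found in the camera images.
- rack: Fixed wooden tin rack, 220 (x) by 196 (y) by 80 mm, with two parallel open gutters that climb along +x. Origin under its middle, on the worktop; +x uphill, toward the upright back stop (face at x = +100 mm, top 80 mm up); +y its left, z up. Gutter centre lines at y = +50 and -50 mm. Rounded front lip at x = -113 to -105 mm, top 26 mm up.
- gutters: Sloped aluminium gutters, fixed to the rack, each 76 mm wide between rails 12 mm high. Origin on the floor plane, 29 mm above the rack's origin; x up the 9 degree slope, z square to it (a rolling tin's centre is at z = 26 mm).
- crest (a point): Crest on the gutter floor, on the rack's mid line: rack x = +55 mm, 37 mm above the worktop. The floor climbs at 9 degrees from rack x = -105 mm (12 mm above the worktop) to here, then falls at 14 degrees into the hollow before the back stop.
- green_tin: Loose smooth green tea tin (slippery, friction about 0.3), steel lid, paper band, 52 mm diameter, 70 mm long, about 0.15 kg, lying across either gutter, free to roll back. Origin at its centre, y along its axis (x, z turn as it rolls). In the rack's frame it starts at x = -86, z = 41 mm, against the front lip; parked against the stop it is at x = 74, z = 59 mm.
- red_tin: Loose red round tea tin, same size, about the same mass, in the other gutter against the front lip; it stays there. Origin at its centre, y along its axis.
- mug: Loose grey speckled stoneware mug, about 70 x 102 x 90 mm, standing to the right (-y side) of the rack, to be left alone. Origin at the middle of its underside.
- sugar_pot: Loose white porcelain sugar pot with knobbed lid, 67 mm diameter, 74 mm high, standing to the left (+y side) of the rack, to be left alone. Origin at the middle of its underside.
Mind the look-alikes: they are no part of the job. What is shaped like the green_tin but purple is not meant.

How it is judged (in metres and radians):
On the way:
1. the green tin is part-way up the gutter, rolling on its floor (x of green_tin in the frame of rack between -0.04 and 0.055 m and z of green_tin in the frame of gutters below 0.034 m and linear speed of green_tin below 0.3 m/s and (y of green_tin in the frame of rack between 0.042 and 0.058 m or y of green_tin in the frame of rack between -0.058 and -0.042 m)), for 0.1 s.
At the end, for the whole second after the job is handed in: The green tin lies at rest in the hollow against the back stop of its gutter (within 6 mm, axis across the gutter within 0.15 rad); the red tin still lies at the front lip (within 12 mm); mug and sugar pot upright within 20 mm of where they stood (x of green_tin in the frame of rack between 0.068 and 0.08 m and z of green_tin in the frame of rack between 0.0534002 and 0.0654002 m and (y of green_tin in the frame of rack between 0.042 and 0.058 m or y of green_tin in the frame of rack between -0.058 and -0.042 m) and angle between the y axis of green_tin and the y axis of rack, either way round below 0.15 rad and linear speed of green_tin below 0.02 m/s and angular speed of green_tin below 0.5 rad/s and x of red_tin in the frame of rack between -0.0980534 and -0.0740534 m and z of red_tin in the frame of rack between 0.0293249 and 0.0533249 m and (y of red_tin in the frame of rack between 0.042 and 0.058 m or y of red_tin in the frame of rack between -0.058 and -0.042 m) and distance of each of mug, sugar_pot from where it was at the start of the episode below 0.02 m and angle between each of mug, sugar_pot's own z axis and vertical below 0.2 rad); the robot touches nothing.
It fails at once if the green tin is lifted more than 10 mm off the slope (z of green_tin in the frame of gutters above 0.036 m).
It fails at once if the green tin is pressed harder than 25 N (contact force between the fingers and green_tin above 25 N).
It fails at once if the green tin is shot up the gutter (faster than 0.5 m/s) (linear speed of green_tin above 0.5 m/s).
It fails at once if the red tin is moved more than 15 mm (distance of red_tin from where it was at the start of the episode above 0.015 m).
It fails at once if the mug or the sugar pot is disturbed by more than 20 mm (distance of any of mug, sugar_pot from where it was at the start of the episode above 0.02 m).
It also fails if it takes over 40 s, if anything falls off the work surface, if the arm or the gripper's body presses on something with over 40 N, if the wrist force passes 120 N, or if a joint passes its speed limit or range.

## Working session

There is one attempt and no reset: what is moved stays moved. The work goes in short steps, Python scripts to look and compute and a tool call to move; the robot and the scene stay as the last step left them, time stands still between calls to the robot, and variables do not carry over. Pictures are saved under pics/ and viewed, at most 10 in all, crops included, and the job is handed in when it is done.

Besides the shell and the picture viewer there is one more tool, called after ">>>" as name(argument=value, ...) on one line, values as JSON. step_arm: Moves the arm, as the interface text tells. Its arguments: {"type":"object","properties":{"deltas":{"type":"array","items":{"type":"array"}}},"required":["deltas"]}

```bash
mkdir -p pics; python3 - <<'E'
from workcell import *
import cv2,pickle
o=get_obs();print(o['t'],o['ee_pos'],o['orientation'],o['width'])
for n in('top','side'):
    i=get_image(n);pickle.dump(i,open(n+'.pkl','wb'));cv2.imwrite(f'pics/{n}0.png',i['pixels'][:,:,::-1]);print(n,i['fx'],i['cx'],i['cy'],i['T'])
E
```

```text
0.0 [248.18587818 572.96690589 189.6986729 ] [-6.37637245e-01 -3.07586228e+00  2.35966646e-03] 87.25307329856962
top 388.785340596812 250.7868044913397 190.79440601848407 [[ 8.96055753e-03 -9.81937021e-01  1.88995755e-01  3.40128073e+02]
 [-9.99877328e-01 -6.37016570e-03  1.43090875e-02  7.11106639e+01]
 [-1.28466885e-02 -1.89100788e-01 -9.81873645e-01  1.10084713e+03]
 [ 0.00000000e+00  0.00000000e+00  0.00000000e+00  1.00000000e+00]]
side 488.6075889289824 250.9724257810361 190.60645562081717 [[ 9.90966949e-01 -7.60286581e-02  1.10472392e-01  4.12254142e+02]
 [-1.33621428e-01 -6.29764244e-01  7.65207365e-01 -8.76257179e+02]
 [ 1.13938734e-02 -7.73056686e-01 -6.34234609e-01  8.26837681e+02]
 [ 0.00000000e+00  0.00000000e+00  0.00000000e+00  1.00000000e+00]]
```

View pics/top0.png

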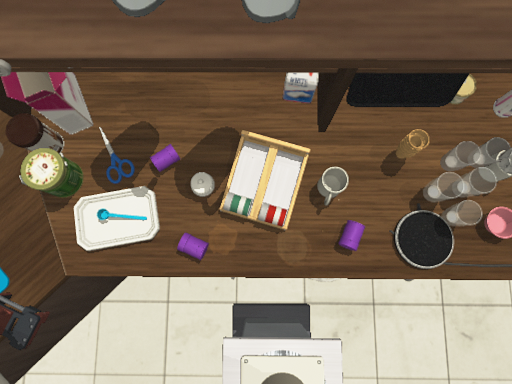

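View pics/side0.png

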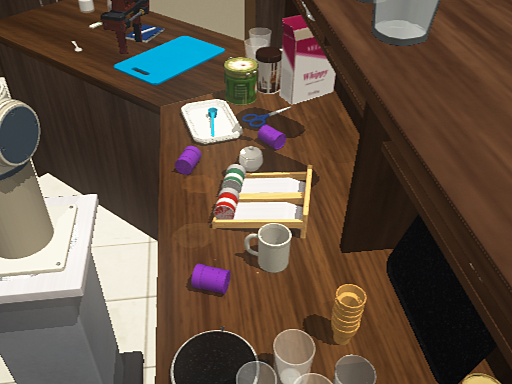

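The top view shows the rack around (265,180), with uphill toward the image top. The green tin is in the left gutter at (239,206), the red one in the right at (272,215), the pot at (202,184) and the mug at (333,183). The purple tins are decoys. Next I'll enlarge both views to read the rack corners.

```bash
python3 - <<'E'
import cv2,pickle,numpy as np
t=pickle.load(open('top.pkl','rb'))['pixels'][:,:,::-1];s=pickle.load(open('side.pkl','rb'))['pixels'][:,:,::-1]
a=cv2.resize(t[125:235,180:350],None,fx=4.5,fy=4.5,interpolation=cv2.INTER_CUBIC)
b=cv2.resize(s[140:260,190:330],None,fx=5,fy=5,interpolation=cv2.INTER_CUBIC)
cv2.imwrite('pics/ta.png',a);cv2.imwrite('pics/sb.png',b)
for n,im in(('top',t),('side',s)):
    h=cv2.cvtColor(np.ascontiguousarray(im),cv2.COLOR_BGR2HSV)
    for c,lo,hi in(('green',(60,90,40),(95,255,255)),('red',(0,190,90),(4,255,255))):
        m=cv2.inRange(h,lo,hi);N,l,st,ce=cv2.connectedComponentsWithStats(m)
        for k in range(1,N):
            if st[k][4]>25: print(n,c,st[k],ce[k].round(1))
E
```

```text
top green [230 195  11  17 103] [234.9 203.1]
top green [243 199   8  16  66] [246.3 206.5]
top green [ 97 209  50  11 225] [116.2 215.2]
top red [266 206  10  17 102] [270.3 213.8]
top red [278 209   8  17  66] [281.8 217.1]
side green [208 109   9  27  69] [212.3 121. ]
side green [227 169  17  10  64] [235.7 171.8]
side green [225 177  16   6  34] [233.2 178.7]
side red [218 193  19  10  79] [228.4 196.1]
side red [217 202  18   9  49] [226.3 204.4]
```

View pics/ta.png

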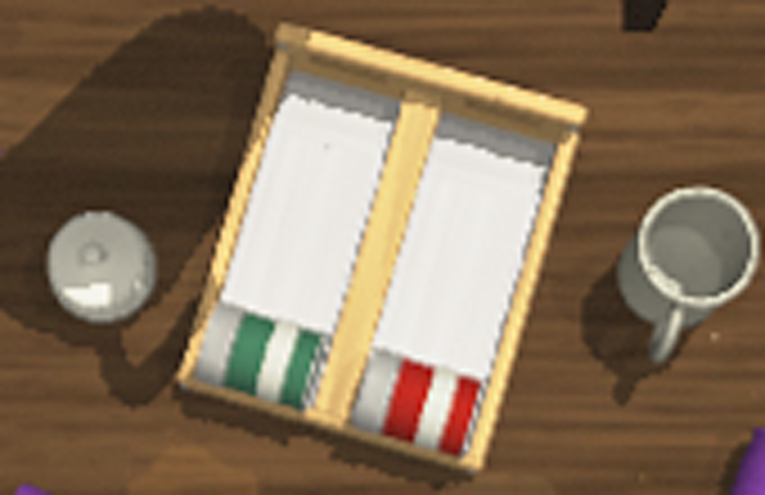

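View pics/sb.png

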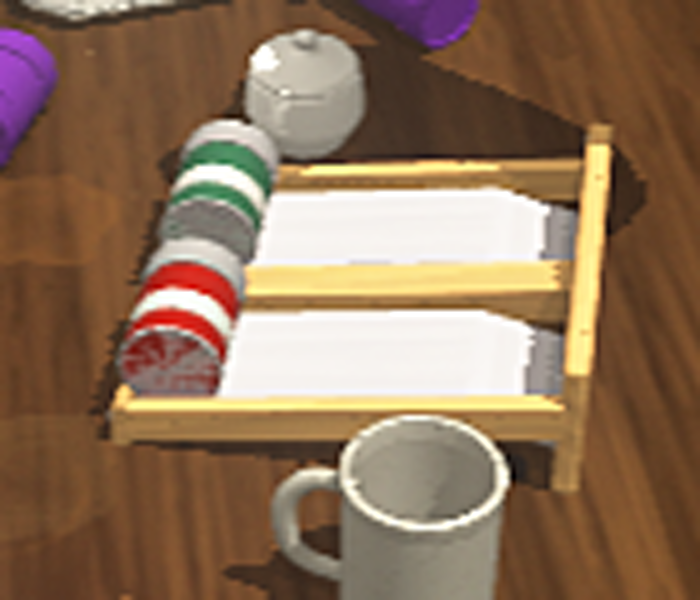

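The crops give the back-stop top corners at (283,25) and (588,108) in the top crop, and the lip corners at (180,383) and (475,468). In the side crop the stop top runs from (600,125) to (580,375). I'll fit the rack pose from these points and the tin bands.

```bash
cat > h.py <<'E'
import pickle,numpy as np
C={n:pickle.load(open(n+'.pkl','rb')) for n in('top','side')}
def ray(n,u,v,z):
    i=C[n];d=i['T'][:3,:3]@[(u-i['cx'])/i['fx'],(v-i['cy'])/i['fy'],1];o=i['T'][:3,3]
    return o+d*(z-o[2])/d[2]
E
python3 - <<'E'
from h import *
from scipy.optimize import least_squares
T=lambda a,b:('top',180+a/4.5,125+b/4.5)
S=lambda a,b:('side',190+a/5,140+b/5)
obs=[(T(283,25),(110,98,80)),(T(588,108),(110,-98,80)),(T(180,383),(-113,98,26)),(T(475,468),(-113,-98,26)),
(S(600,125),(105,98,80)),(S(580,375),(105,-98,80))]
L=[(np.array(m),ray(*p,m[2])) for p,m in obs]
def f(q):
    c,s=np.cos(q[2]),np.sin(q[2]);return np.concatenate([[q[0]+c*m[0]-s*m[1]-w[0],q[1]+s*m[0]+c*m[1]-w[1]] for m,w in L])
r=least_squares(f,[500,70,-.25],loss='soft_l1',f_scale=4);q=r.x;print(q,f(q).reshape(-1,2).round(1))
c,s=np.cos(q[2]),np.sin(q[2])
def rk(w): d=w[:2]-q[:2];return np.round([c*d[0]+s*d[1],-s*d[0]+c*d[1]],1)
# tins: band midpoint ; visible surface from above ~ z 62
print('green',rk(ray('top',240.2,204.6,62)),'red',rk(ray('top',275.6,215.2,62)))
print('side green',rk(ray('side',234.6,174.8,62)),'red',rk(ray('side',227.5,199.8,62)))
print('pot',rk(ray('top',202,184,50)),'mug rim',rk(ray('top',180+698/4.5,125+243/4.5,90)),'mughandle',rk(ray('top',180+665/4.5,125+355/4.5,60)))
for x in(-86,74,-140): print(x,[q[0]+c*x-s*50,q[1]+s*x+c*50])
E
```

```text
[ 5.76097365e+02  4.72786789e+01 -2.84400913e-01] [[ 3.6  1.2]
 [ 0.5 -1.5]
 [ 3.6  0.8]
 [-0.1 -4.9]
 [-3.1  2.1]
 [-5.6  0.7]]
green [-90.1  43.7] red [-90.3 -55.9]
side green [-80.2  47.1] red [-79.8 -53.1]
pot [-63.7 163. ] mug rim [  44.2 -180. ] mughandle [ -20.  -182.3]
-86 [np.float64(507.58111571908), np.float64(119.40026814653712)]
74 [np.float64(661.1539026238363), np.float64(74.5070713088611)]
-140 [np.float64(455.7503001387248), np.float64(134.55172207925276)]
```

```bash
cat >> h.py <<'E'
from scipy.spatial.transform import Rotation as R
Q=np.array([576.1,47.3,-0.2844])
def toW(x,y,z):
    c,s=np.cos(Q[2]),np.sin(Q[2]);return np.array([Q[0]+c*x-s*y,Q[1]+s*x+c*y,z])
def toR(w):
    c,s=np.cos(Q[2]),np.sin(Q[2]);d=w[:2]-Q[:2];return np.array([c*d[0]+s*d[1],-s*d[0]+c*d[1],w[2]])
def delta(o,tgt):
    A=R.from_rotvec(o['orientation']);p=(A.inv().apply(toW(*tgt)-o['ee_pos'])/300).round(4)
    c=[]
    for k in(0,np.pi):
        B=R.from_euler('z',Q[2]+k)*R.from_euler('x',np.pi)
        c.append(((A.inv()*B).as_rotvec()/1.5).round(4))
    return p,c
E
python3 - <<'E'
from workcell import *
from h import *
o=get_obs();print(R.from_rotvec(o['orientation']).as_matrix().round(3))
p,c=delta(o,(-150,50,160));print(p,c,np.linalg.norm(p)*300/41.7)
for z in(300,500,700):print(z,ray('top',265,68,z))
print(toW(-150,50,0),toW(40,50,0))
E
```

```text
[[-0.918  0.397 -0.001]
 [ 0.397  0.918 -0.001]
 [ 0.    -0.001 -1.   ]]
[-1.1827 -1.07    0.1007] [array([-1.0000e-04,  1.4000e-03,  2.0115e+00]), array([-0.0009, -0.0001, -0.0829])] 11.496888591498886
300 [773.66707559  53.5485922  300.        ]
500 [665.39697377  57.93446587 500.        ]
700 [557.12687195  62.32033955 700.        ]
[446.15455403 137.37874928   0.        ] [628.52228716  84.06824457   0.        ]
```

>>> step_arm(deltas=[[[-0.1,-0.09,0],[0,0,-0.02],-0.3],[[-0.2,-0.18,0],[0,0,-0.04],-0.3],[[-0.3,-0.27,0],[0,0,-0.06],-0.3],[[-0.4,-0.36,0],[0,0,-0.083],-0.3],[[-0.5,-0.45,0],[0,0,-0.083],-0.3],[[-0.6,-0.54,0],[0,0,-0.083],-0.3],[[-0.7,-0.63,0],[0,0,-0.083],-0.3],[[-0.8,-0.72,0],[0,0,-0.083],-0.3],[[-0.9,-0.81,0.03],[0,0,-0.083],-0.3],[[-1,-0.9,0.05],[0,0,-0.083],-0.3],[[-1,-0.96,0.1],[0,0,-0.083],-0.3],[[-1,-0.96,0.1],[0,0,-0.083],-0.3],[[-1,-0.96,0.1],[0,0,-0.083],-0.3]])

```text
t: 1.18
ee_pos: [408.5, 189.1, 159.9]
orientation: [-0.449, -3.107, 0.001]
ft_force: [0.2, 0.6, 0.6]
width: 30.7
grasp_force: 0.0
```

```bash
python3 - <<'E'
from workcell import *
from h import *
o=get_obs();print(o['t'],toR(o['ee_pos']),o['width'],delta(o,(-145,50,80)),delta(o,(-145,50,35)))
E
```

```text
1.1833 [-200.66984914   89.07563169  159.93141092] 30.69536077334325 (array([-0.1863, -0.1295,  0.2663]), [array([-1.9000e-03,  1.2000e-03,  2.0929e+00]), array([-0.0008, -0.0012, -0.0015])]) (array([-0.1866, -0.1293,  0.4163]), [array([-1.9000e-03,  1.2000e-03,  2.0929e+00]), array([-0.0008, -0.0012, -0.0015])])
```

>>> step_arm(deltas=[[[-0.08,-0.06,0.1],[0,0,0],-0.3],[[-0.16,-0.12,0.2],[0,0,0],-0.3],[[-0.187,-0.13,0.3],[0,0,0],-0.3],[[-0.187,-0.13,0.38],[0,0,0],-0.3],[[-0.187,-0.13,0.417],[0,0,0],-0.3],[[-0.187,-0.13,0.417],[0,0,0],-0.3],[[-0.187,-0.13,0.417],[0,0,0],-0.3]])

```text
t: 1.77
ee_pos: [452.3, 138.0, 35.4]
orientation: [-0.443, -3.11, 0.0]
ft_force: [0.7, 0.3, 0.7]
width: 30.7
grasp_force: 0.0
```

```bash
python3 - <<'E'
from workcell import *
from h import *
import cv2
o=get_obs();print(o['t'],toR(o['ee_pos']),o['width'],o['ft_force'])
a=get_image('top')['pixels'][135:245,190:310,::-1];b=get_image('side')['pixels'][130:240,180:320,::-1]
f=lambda i:cv2.resize(i,(400,int(400*i.shape[0]/i.shape[1])),interpolation=cv2.INTER_CUBIC)
a=f(a);b=f(b);b=cv2.copyMakeBorder(b,0,a.shape[0]-b.shape[0],0,0,0);cv2.imwrite('pics/p3.png',np.hstack([a,b]))
E
```

```text
1.7667 [-144.25668965   52.34227494   35.36909018] 30.727149083769845 [0.65940372 0.2534477  0.66686276]
```

View pics/p3.png

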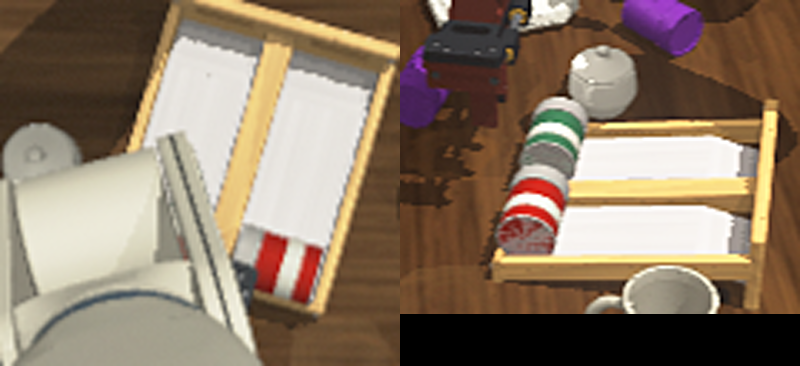

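The top view shows the hand behind the lip. In the side view the fingertips are just left of the green tin, with a gap, and lined up with it. Now a slow contact.

>>> step_arm(deltas=[[[-0.03,-0.01,0.006],[0,0,0],-0.3],[[-0.045,-0.01,0.006],[0,0,0],-0.3],[[-0.055,-0.01,0.006],[0,0,0],-0.3],[[-0.06,-0.01,0.006],[0,0,0],-0.3],[[-0.067,-0.01,0.006],[0,0,0],-0.3],[[-0.074,-0.01,0.006],[0,0,0],-0.3],[[-0.081,-0.01,0.005],[0,0,0],-0.3],[[-0.088,-0.01,0.004],[0,0,0],-0.3],[[-0.095,-0.01,0.003],[0,0,0],-0.3],[[-0.102,-0.01,0.002],[0,0,0],-0.3],[[-0.11,-0.01,0.001],[0,0,0],-0.3],[[-0.12,-0.01,-0.001],[0,0,0],-0.3],[[-0.13,-0.01,-0.002],[0,0,0],-0.3],[[-0.14,-0.01,-0.004],[0,0,0],-0.3],[[-0.15,-0.01,-0.006],[0,0,0],-0.3],[[-0.16,-0.01,-0.007],[0,0,0],-0.3],[[-0.16,-0.01,-0.007],[0,0,0],-0.3]])

```text
t: 3.28
ee_pos: [498.2, 120.4, 37.6]
orientation: [0.445, 3.109, 0.0]
ft_force: [-0.1, -0.6, -0.2]
width: 31.1
grasp_force: 0.0
```

```bash
python3 - <<'E'
from workcell import *
from h import *
import cv2
o=get_obs();print(o['t'],toR(o['ee_pos']),o['width'],o['ft_force'],delta(o,(-20,49,49)),delta(o,(33,49,57)))
b=get_image('side')['pixels'][130:240,180:320,::-1]
cv2.imwrite('pics/p4.png',cv2.resize(b,None,fx=5,fy=5,interpolation=cv2.INTER_CUBIC))
E
```

```text
3.2833 [-95.27820902  48.2984571   37.62605116] 31.123758031699218 [-0.09348223 -0.62868672 -0.16868169] (array([-0.251 ,  0.0024, -0.0377]), [array([ 8.0000e-04, -4.0000e-04,  2.0943e+00]), array([ 0.0002,  0.0005, -0.0001])]) (array([-0.4276,  0.0024, -0.0643]), [array([ 8.0000e-04, -4.0000e-04,  2.0943e+00]), array([ 0.0002,  0.0005, -0.0001])])
```

View pics/p4.png

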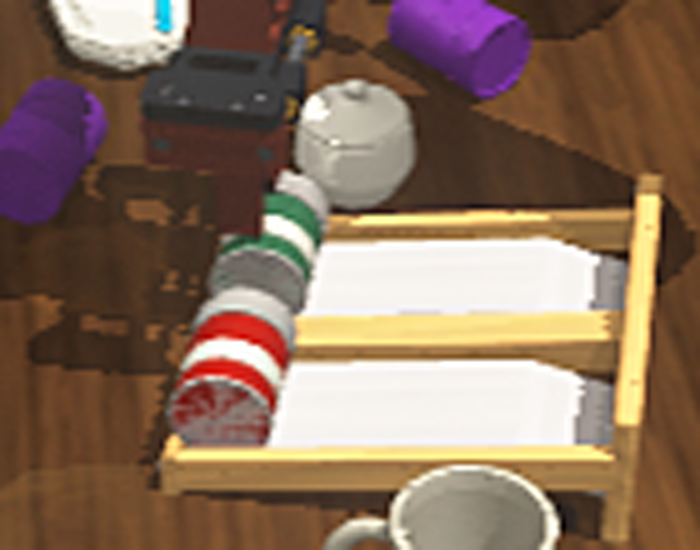

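The tin looks barely moved here, although the fingers should be pushing it. I'll check by projecting the model points before going further.

```bash
cat >> h.py <<'E'
def proj(n,w):
    i=C[n];p=i['T'][:3,:3].T@(np.asarray(w)-i['T'][:3,3]);return (p[0]/p[2]*i['fx']+i['cx'],p[1]/p[2]*i['fy']+i['cy'])
E
python3 - <<'E'
from workcell import *
from h import *
import cv2
i=get_image('side');C['side']=i;o=get_obs();im=i['pixels'][:,:,::-1]
b=cv2.resize(im[130:240,180:320],None,fx=5,fy=5,interpolation=cv2.INTER_CUBIC)
def dr(w,c,r=3):
    u=proj('side',w);cv2.circle(b,(int((u[0]-180+.5)*5),int((u[1]-130+.5)*5)),r,c,-1)
e=toR(o['ee_pos']);print(e,o['ft_force'])
for z in(0,25,60): 
  for dy in(-22,22): 
    for dx in(-10,10):dr(toW(e[0]+dx,e[1]+dy,e[2]+z),(255,0,255))
for tx,tz,col in((-86,41,(255,255,0)),(e[0]+36,41+(e[0]+36+86)*.158,(0,255,255))):
  for k in range(12):
    a=k*np.pi/6;dr(toW(tx+26*np.cos(a),15,tz+26*np.sin(a)),col,2);dr(toW(tx+26*np.cos(a),85,tz+26*np.sin(a)),col,2)
cv2.imwrite('pics/p5.png',b)
h=cv2.cvtColor(im[150:200,215:260].copy(),cv2.COLOR_BGR2HSV)
m=cv2.inRange(h,(60,90,40),(95,255,255));print(cv2.connectedComponentsWithStats(m)[2:])
E
```

```text
[-96.03381563  48.09765908  37.45321806] [ 0.35861391 -0.62789138 -0.21441012]
(array([[   0,    0,   45,   50, 2172],
       [  18,   19,   11,   10,   47],
       [  10,   27,   16,    6,   30],
       [  26,   34,    1,    1,    1]], dtype=int32), array([[22.02209945, 24.48756906],
       [23.        , 22.04255319],
       [18.7       , 28.93333333],
       [26.        , 34.        ]]))
```

View pics/p5.png

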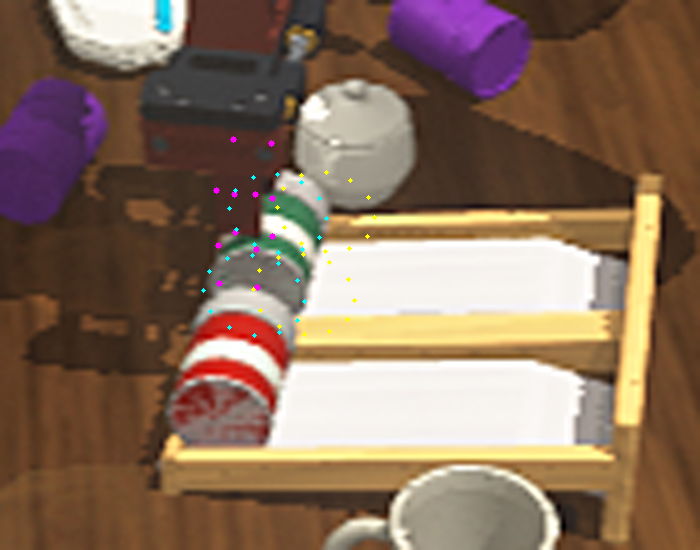

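The overlay shows the tin still at its starting outline (cyan), not at the pushed outline (yellow). The fingers overlap it in the picture, so I need the wrist and top views.

```bash
python3 - <<'E'
from workcell import *
from h import *
import cv2
t=get_image('top');w=get_image('wrist');s=get_image('side')
f=lambda i,W,H:cv2.resize(np.ascontiguousarray(i['pixels'] if isinstance(i,dict) else i)[:,:,::-1],(W,H),interpolation=cv2.INTER_CUBIC)
a=f(w,400,300);b=f(t['pixels'][140:235,190:315],400,300);c=f(s['pixels'][145:205,210:270],400,300);d=f(s['pixels'][60:240,120:330],400,300)
cv2.imwrite('pics/p6.png',np.vstack([np.hstack([a,b]),np.hstack([c,d])]))
print(w['T'],w['fx'])
E
```

```text
[[ 2.80816284e-01  9.17200663e-01  2.82639625e-01  4.19696536e+02]
 [ 9.59761406e-01 -2.68207579e-01 -8.32029911e-02  1.42326696e+02]
 [-5.07749001e-04  2.94631359e-01 -9.55610854e-01  2.31234494e+02]
 [ 0.00000000e+00  0.00000000e+00  0.00000000e+00  1.00000000e+00]] 338.8480692815983
```

View pics/p6.png

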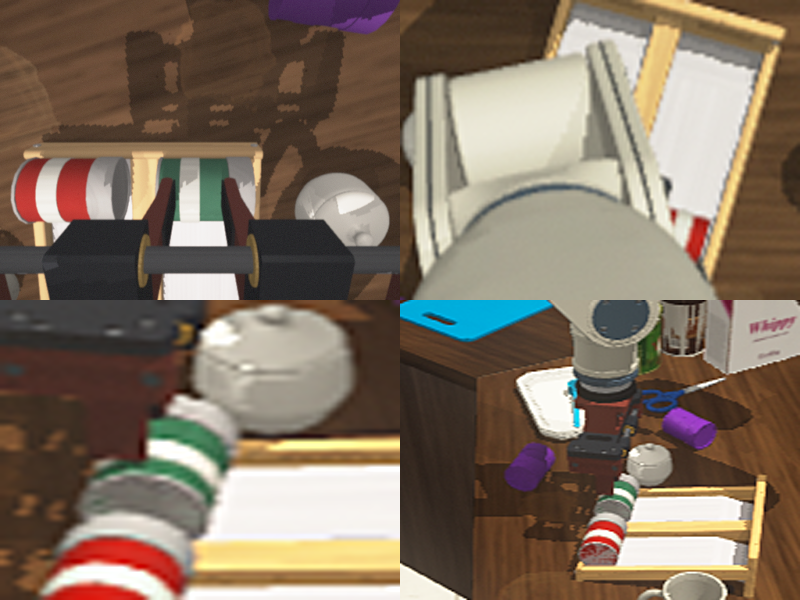

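```bash
python3 - <<'E'
from h import *
import cv2
s=C['side']
for z in(35,50,65,115):
  print(z,[[round(400+(u-180)*400/140),round((v-130)*400/140)] for dy in(-29,-15,15,29) for u,v in[proj('side',toW(-144,52.3+dy,z))]])
im=cv2.imread('pics/p3.png')
for r in range(60,175,5): print(r,[tuple(int(k) for k in im[r,c][::-1]) for c in(468,476,484,492,500)])
E
```

```text
35 [[482, 160], [485, 151], [492, 131], [496, 122]]
50 [[481, 147], [485, 138], [492, 118], [495, 109]]
65 [[481, 134], [484, 125], [491, 105], [494, 96]]
115 [[478, 89], [482, 79], [489, 60], [492, 51]]
60 [(36, 35, 34), (37, 34, 33), (39, 35, 34), (41, 37, 36), (36, 37, 38)]
65 [(53, 36, 33), (44, 35, 34), (43, 37, 35), (37, 36, 35), (64, 46, 44)]
70 [(69, 38, 31), (73, 39, 32), (75, 39, 32), (73, 39, 32), (77, 41, 34)]
75 [(68, 37, 31), (67, 37, 30), (70, 38, 30), (71, 38, 30), (82, 44, 35)]
80 [(67, 36, 30), (70, 38, 31), (64, 37, 31), (49, 54, 52), (77, 48, 40)]
85 [(71, 39, 32), (70, 38, 32), (71, 39, 32), (67, 44, 38), (80, 42, 34)]
90 [(69, 37, 31), (71, 39, 33), (72, 39, 32), (68, 38, 32), (86, 44, 37)]
95 [(58, 40, 28), (64, 36, 30), (66, 37, 32), (67, 37, 31), (45, 36, 31)]
100 [(59, 40, 27), (65, 34, 29), (66, 36, 32), (66, 39, 31), (23, 27, 32)]
105 [(58, 40, 27), (66, 38, 31), (65, 38, 31), (65, 37, 32), (108, 71, 40)]
110 [(72, 48, 30), (65, 37, 30), (66, 38, 31), (66, 38, 31), (106, 70, 43)]
115 [(70, 49, 33), (66, 37, 31), (67, 39, 33), (71, 40, 33), (108, 72, 44)]
1
[... 162 characters left out ...]
6, 28), (70, 49, 32), (105, 70, 42), (126, 84, 48), (113, 75, 44)]
135 [(66, 44, 29), (108, 71, 39), (107, 69, 40), (119, 79, 49), (111, 75, 45)]
140 [(61, 41, 28), (143, 91, 50), (125, 82, 43), (127, 84, 47), (111, 75, 46)]
145 [(57, 39, 26), (59, 41, 26), (114, 73, 42), (134, 87, 48), (114, 76, 46)]
150 [(105, 67, 39), (69, 48, 31), (130, 82, 46), (135, 87, 48), (111, 74, 44)]
155 [(101, 67, 38), (123, 81, 44), (127, 81, 45), (130, 84, 47), (107, 72, 45)]
160 [(100, 64, 37), (123, 79, 44), (128, 82, 45), (119, 80, 48), (112, 75, 46)]
165 [(111, 71, 38), (124, 80, 43), (126, 81, 46), (116, 78, 46), (113, 76, 46)]
170 [(64, 43, 28), (123, 78, 44), (119, 80, 47), (117, 80, 47), (116, 77, 47)]
```

The finger ends appear about 30 mm higher than the state's TCP height, so they passed just above the tin without touching it. I'll back off to open space and measure the tip height properly.

>>> step_arm(deltas=[[[0,0,-0.04],[0,0,0],-0.3],[[0.05,0,-0.05],[0,0,0],-0.3],[[0.1,0,-0.05],[0,0,0],-0.3],[[0.15,0,-0.05],[0,0,0],-0.3],[[0.2,0,-0.03],[0,0,0],-0.3],[[0.2,0,0],[0,0,0],-0.3],[[0.2,0,0],[0,0,0],-0.3]])

```text
t: 4.12
ee_pos: [438.7, 137.2, 36.3]
orientation: [-0.443, -3.108, 0.001]
ft_force: [-0.1, -0.6, 0.9]
width: 30.6
grasp_force: 0.0
```

```bash
python3 - <<'E'
from workcell import *
from h import *
import cv2
w=get_image('wrist');s=get_image('side');o=get_obs();e=toR(o['ee_pos']);print(e,o['width'],o['ft_force'])
C['wrist']=w;C['side']=s
def draw(n,box,W,H):
    x0,y0,x1,y1=box;sx=W/(x1-x0);sy=H/(y1-y0)
    b=cv2.resize(np.ascontiguousarray(C[n]['pixels'][y0:y1,x0:x1,::-1]),(W,H),interpolation=cv2.INTER_CUBIC)
    for z,c in((0,(255,0,255)),(30,(255,255,0)),(80,(0,255,255))):
      for dy in(-29,-15,15,29):
        for dx in(-10,10):
          u,v=proj(n,toW(e[0]+dx,e[1]+dy,e[2]+z));cv2.circle(b,(int((u-x0+.5)*sx),int((v-y0+.5)*sy)),2,c,-1)
    return b
cv2.imwrite('pics/p7.png',np.hstack([draw('wrist',(120,150,400,384),400,334*1),draw('side',(170,110,270,194),400,334)]))
E
```

```text
[-155.43605695   48.32264465   37.20924785] 31.17416066701941 [ 0.59517265 -0.49637482 -0.2394303 ]
```

View pics/p7.png

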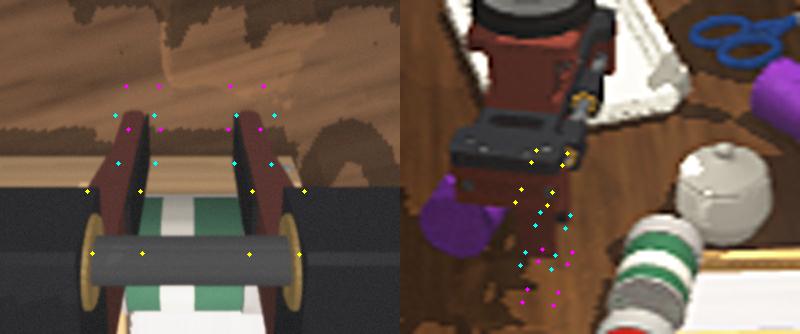

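The cyan markers (TCP + 30 mm) sit on the visible finger ends, at (149,112) and (237,112) in the wrist crop and near (537,258) in the side crop. So the real fingertips end about 30–35 mm above the reported TCP. I'll lower by 32 mm and approach again in small steps.

>>> step_arm(deltas=[[[-0.02,0.005,0.05],[0,0,0],-0.3],[[-0.04,0.005,0.1],[0,0,0],-0.3],[[-0.06,0.005,0.107],[0,0,0],-0.3],[[-0.08,0.005,0.107],[0,0,0],-0.3],[[-0.09,0.005,0.107],[0,0,0],-0.3],[[-0.1,0.005,0.107],[0,0,0],-0.3],[[-0.107,0.005,0.107],[0,0,0],-0.3],[[-0.113,0.005,0.107],[0,0,0],-0.3],[[-0.118,0.005,0.106],[0,0,0],-0.3],[[-0.123,0.005,0.105],[0,0,0],-0.3],[[-0.128,0.005,0.105],[0,0,0],-0.3],[[-0.133,0.005,0.104],[0,0,0],-0.3],[[-0.133,0.005,0.104],[0,0,0],-0.3]])

```text
t: 5.3
ee_pos: [478.9, 127.6, 6.4]
orientation: [0.445, 3.109, 0.0]
ft_force: [-0.4, -0.2, 0.2]
width: 30.7
grasp_force: 0.1
```

```bash
cat >> h.py <<'E'
def green(s):
    import cv2
    h=cv2.cvtColor(np.ascontiguousarray(s['pixels'][140:240,215:330]),cv2.COLOR_RGB2HSV)
    m=cv2.inRange(h,(60,90,40),(95,255,255));N,l,st,ce=cv2.connectedComponentsWithStats(m)
    for k in range(1,N):
        if st[k][4]>10: print('band',st[k][:4]+[215,140,0,0],st[k][4],(ce[k]+[215,140]).round(1))
E
python3 - <<'E'
from workcell import *
from h import *
s=get_image('side');o=get_obs();print(o['t'],toR(o['ee_pos']),o['width'],o['ft_force']);green(s)
E
```

```text
5.35 [-115.99794355   49.70558297    6.3273378 ] 30.9273196800949 [-0.04395715  0.06219616  0.93840187]
band [229 169  17   9] 62 [238.1 171.5]
band [228 177  16   7] 34 [235.9 178.7]
```

Contact is working: the bands moved about 2.4 px, roughly 6 mm, with almost no force. Now I'll push steadily up the slope.

>>> step_arm(deltas=[[[-0.006,0,-0.001],[0,0,0],-0.3],[[-0.014,0,-0.002],[0,0,0],-0.3],[[-0.024,0,-0.004],[0,0,0],-0.3],[[-0.036,0,-0.006],[0,0,0],-0.3],[[-0.05,0,-0.008],[0,0,0],-0.3],[[-0.065,0,-0.01],[0,0,0],-0.3],[[-0.08,0,-0.013],[0,0,0],-0.3],[[-0.095,0,-0.015],[0,0,0],-0.3],[[-0.11,0,-0.017],[0,0,0],-0.3],[[-0.125,0,-0.02],[0,0,0],-0.3],[[-0.14,0,-0.022],[0,0,0],-0.3],[[-0.155,0,-0.025],[0,0,0],-0.3],[[-0.17,0,-0.027],[0,0,0],-0.3],[[-0.185,0,-0.029],[0,0,0],-0.3],[[-0.2,0,-0.032],[0,0,0],-0.3],[[-0.213,0,-0.034],[0,0,0],-0.3],[[-0.223,0,-0.035],[0,0,0],-0.3],[[-0.23,0,-0.036],[0,0,0],-0.3],[[-0.235,0,-0.037],[0,0,0],-0.3],[[-0.235,0,-0.037],[0,0,0],-0.3]])

```text
t: 7.02
ee_pos: [546.5, 107.7, 17.4]
orientation: [0.445, 3.11, 0.0]
ft_force: [0.6, -0.2, -0.5]
width: 30.6
grasp_force: 0.0
```

```bash
python3 - <<'E'
from workcell import *
from h import *
s=get_image('side');o=get_obs();e=toR(o['ee_pos']);print(o['t'],e,o['ft_force']);green(s)
a=np.array(proj('side',toW(-86,50,67)))
for x in(-20,-10,0):print(x,np.array(proj('side',toW(x,50,67+(x+86)*.158)))-a)
print(delta(o,(30,50,28)))
E
```

```text
7.0667 [-45.55529298  49.63776335  17.38179964] [-0.7592133   0.25170447  0.19526759]
band [259 168  14   8] 55 [265.4 170.4]
band [255 176  16   6] 38 [262.6 177.7]
-20 [25.54210518 -0.68174007]
-10 [29.46172681 -0.78635803]
0 [33.39459222 -0.89132949]
(array([-0.2519,  0.0012, -0.0353]), [array([-2.0000e-04,  1.0000e-04, -2.0944e+00]), array([0.    , 0.0001, 0.    ])])
```

The tin is at x ≈ −10 mm, square in its gutter, and follows the fingers exactly. Next is a slow push over the crest.

>>> step_arm(deltas=[[[-0.005,0,-0.001],[0,0,0],-0.3],[[-0.013,0,-0.002],[0,0,0],-0.3],[[-0.025,0,-0.004],[0,0,0],-0.3],[[-0.04,0,-0.006],[0,0,0],-0.3],[[-0.055,0,-0.008],[0,0,0],-0.3],[[-0.07,0,-0.011],[0,0,0],-0.3],[[-0.085,0,-0.013],[0,0,0],-0.3],[[-0.1,0,-0.016],[0,0,0],-0.3],[[-0.115,0,-0.018],[0,0,0],-0.3],[[-0.13,0,-0.02],[0,0,0],-0.3],[[-0.145,0,-0.023],[0,0,0],-0.3],[[-0.158,0,-0.025],[0,0,0],-0.3],[[-0.17,0,-0.027],[0,0,0],-0.3],[[-0.18,0,-0.028],[0,0,0],-0.3],[[-0.19,0,-0.03],[0,0,0],-0.3],[[-0.2,0,-0.032],[0,0,0],-0.3],[[-0.21,0,-0.033],[0,0,0],-0.3],[[-0.22,0,-0.033],[0,0,0],-0.3],[[-0.23,0,-0.033],[0,0,0],-0.3],[[-0.24,0,-0.033],[0,0,0],-0.3]])

```text
t: 8.73
ee_pos: [615.7, 87.5, 27.3]
orientation: [0.445, 3.11, 0.0]
ft_force: [-0.3, -0.2, -0.3]
width: 30.6
grasp_force: 0.0
```

>>> step_arm(deltas=[[[-0.01,0,0],[0,0,0],-0.3],[[-0.014,0,0],[0,0,0],-0.3],[[-0.014,0,0],[0,0,0],-0.3],[[-0.014,0,0],[0,0,0],-0.3]])

```text
t: 9.07
ee_pos: [619.3, 86.4, 27.2]
orientation: [-0.445, -3.11, 0.0]
ft_force: [0.2, -0.2, -0.4]
width: 30.7
grasp_force: 0.0
```

```bash
python3 - <<'E'
from workcell import *
from h import *
s=get_image('side');o=get_obs();e=toR(o['ee_pos']);print(o['t'],e,o['ft_force']);green(s)
a=np.array(proj('side',toW(-86,50,67)))
for x,z in((60,88),(66,87),(74,85)):print(x,np.array(proj('side',toW(x,50,z)))-a)
E
```

```text
9.1167 [30.33886398 49.59522158 27.21301364] [-0.64728227  0.11262944  0.26996496]
band [291 169  15   9] 59 [298.  171.9]
band [286 178  19   7] 39 [295.7 179.7]
60 [57.22268722 -0.86992071]
66 [59.58444786 -0.31368609]
74 [62.71524438  0.63961092]
```

The tin is at x ≈ 74 mm, parked in the hollow. Now I'll back off, lift and clear.

>>> step_arm(deltas=[[[0.02,0,0],[0,0,0],-0.3],[[0.06,0,-0.01],[0,0,0],-0.3],[[0.12,0,-0.05],[0,0,0],-0.3],[[0.2,0,-0.12],[0,0,0],-0.3],[[0.25,0,-0.22],[0,0,0],-0.3],[[0.3,0,-0.32],[0,0,0],-0.3],[[0.35,0,-0.42],[0,0,0],-0.3],[[0.45,0,-0.5],[0,0,0],-0.3],[[0.55,0,-0.5],[0,0,0],-0.3],[[0.65,0,-0.5],[0,0,0],-0.3],[[0.65,0,-0.5],[0,0,0],-0.3],[[0.65,0,-0.5],[0,0,0],-0.3],[[0.65,0,-0.5],[0,0,0],-0.3]])

```text
t: 10.2
ee_pos: [432.1, 141.3, 177.6]
orientation: [0.444, 3.109, 0.001]
ft_force: [0.7, 0.3, 0.0]
width: 30.6
grasp_force: 0.0
```

```bash
python3 - <<'E'
from workcell import *
from h import *
import cv2
s=get_image('side');o=get_obs();e=toR(o['ee_pos']);print(o['t'],e,o['ft_force']);green(s)
f=lambda i:cv2.resize(np.ascontiguousarray(i[:,:,::-1]),(400,330),interpolation=cv2.INTER_CUBIC)
cv2.imwrite('pics/p8.png',np.hstack([f(s['pixels'][130:260,180:335]),f(get_image('top')['pixels'][120:250,180:350])]))
E
```

```text
10.25 [-164.04822812   49.85100104  177.45709599] [ 0.25432914 -0.56167481  0.00290761]
band [287 169  19   9] 67 [296.9 172. ]
band [287 178  18   7] 38 [296.  179.7]
```

View pics/p8.png

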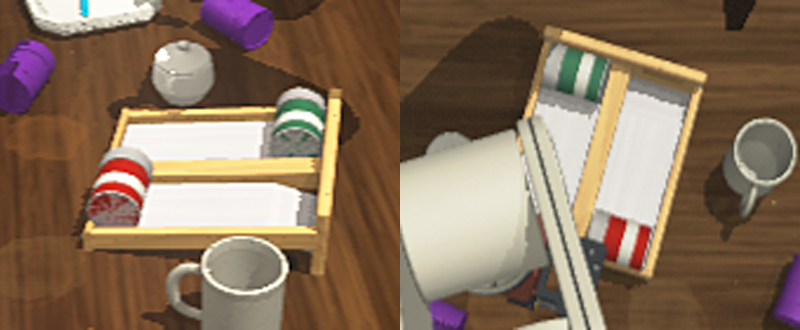

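The green tin lies square against the back stop: (300,120) in the side panel, (577,73) in the top panel. The red tin is at the front lip, the mug and pot are undisturbed, and the hand is clear.

```bash
python3 -c "
from workcell import *
print(close_job())"
```

```text
the job is handed in; nothing more can be done
None
```

I pushed the green tin over the crest and it now rests against the back stop; in the last pictures the red tin, mug and sugar pot are where they started and the hand is clear, and the job is handed in (no verdict was returned).

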